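Level the appliance shelf and hold the spirit level pressed

ROBOT

A 6-joint arm with a two-finger parallel gripper is mounted at the origin on a cart in front of the work surface, level with it; the furniture and walls round the work are solid. World frame = base frame: x ahead of the robot, y to its left, z up, the work surface at z = 0. Lengths are in m, angles in degrees, forces in N, time in s.
With the tool pointing down it reaches from about 0.4 to 0.825 m from the base axis. Payload 7 kg.
Tool frame: the origin (TCP) lies at the very end of the fingers, on their centre line; the grasp point (between the pads) lies r.grip_depth behind it (r.grip_depth is the distance from the TCP to the grasp point, in m); z points along the fingers, y is the direction in which the jaws open and shut (so a half turn about z gives the same grasp; the last joint's range is limited). The gripper opens to 88 mm and grips with 3 to 60 N. Pads are 19 mm wide; open, the fingers measure 130 mm over their backs; the gripper's body (78 mm by 193 mm) begins 47 mm behind the grasp point.
Start: joints at [83.199, 20.546, 0.682, 0, -70.136, -16.507], TCP at [0.267, 0.62, 0.227] pointing down, gripper open.
Joint ranges: [-176.03, 176.03], [-82.01, 121.73], [-58.28, 71.71], [-173.87, 95.51], [-174.79, -0.11], [-173.66, 173.66]. Speed limits (degrees/s): [136.94, 136.94, 172.46, 180, 180, 180].

INTERFACE

Orientations are given as [roll, pitch, yaw] about the fixed x, y, z axes, in that order (R = Rz(yaw) Ry(pitch) Rx(roll)).
In Python, from plant import r gives the robot as it stands. The module is installed in compiled form; this text tells all that it offers.
- The arm moves only by the tool step_arm, never from a script. Its argument "increments" is a list of rows, each a list of 3 entries, a list of its own where there are three numbers: the shift along the tool's x, y, z in m, then the turn, a rotation vector about the tool's x, y, z in rad, then the closure, from 0 (fully open) to 1 (shut). In form: [[[x, y, z], [wx, wy, wz], grip], ...]. A call has 1 to 10 rows; each row is the pose to reach, as a shift and turn from the pose commanded when the call began, along the tool's axes at that moment; what a row does not reach only later rows make up. A row lasts 1/10 s, in which the tool goes at most 50 mm and 8.59 degrees, less where a joint would pass 70% of its speed; a pose out of reach is approached as far as the arm can. A call with a gripper value outside its range is refused whole. The fingers move at their own pace and stop on an object; "force" is the grip in N (left out, the last holds). Time passes only in rows, so rows that repeat a pose let the fingers close. It gives the time, the measured TCP pose, the force and the opening at its end, in the units of the state.
- r.get_state(): the state, without advancing time (a new reading comes with each control period).
- r.capture(name): name is "scene" or "top" or "wrist"; returns a dict with "color" (480x640x3 uint8, red, green, blue), "intrinsics" (3x3 intrinsics, pixels), "k1" (the pictures are not rectified: a ray, as slopes to the right and down, at radius r is drawn at 1 + k1 r^2 times it, then the intrinsics apply), "rvec" (rotation vector, rad) and "tvec" (3), from world to camera coordinates, as OpenCV has them; the wrist camera has in their place "T_tool_cam" (4x4, takes a point from camera to tool coordinates, whose origin is the TCP and whose axes are the flange's). Camera axes: x right, y down, z forward; pixel columns grow to the right and rows downward; lengths in m; the calibration is good to about 2 mm. A picture is of the moment at which its call begins: read the wrist's pose just before it. There is no depth.
- r.close_job(): hands the job in, once; it reports no verdict.
The state is a dict: "time_s": time; "joints": joint angles; "qd": joint speeds; "joint_torque": joint torques, N m; "tcp_pos": TCP position; "eef_rot": TCP orientation; "contact_force": force on the tool from outside, world axes, zero at the start; "moment": the same for the moment, N m; "gripper_width": finger opening in m.
Only numpy, scipy, OpenCV 4.12 (cv2) and the standard library are available. Lean on these libraries where they do the work, as an engineer would, in place of code of your own. Each camera call takes 0.05 s, during which the arm holds its last target.

TASK

Lay the small spirit level lengthwise inside the black outline on the wooden appliance shelf and let go of it, then turn the black levelling-foot knob at the end of the shelf until the bubble lies wholly between the two black lines of the vial, and let go of the knob. Then press the level down gently with shut fingers on its black thumb pad (about 10 N) and finish while still pressing, with the bubble still between the lines; do not slam the level down or push it hard, and leave the yoghurt pot, the tea box and the white tablet jar where they stand.

Things in the scene. Friction and masses are not known exactly. Their poses are not given: they have to be found in the camera images.
- level: Loose spirit level, an aluminium bar 136 long (its x) x 26 wide (its y) x 30 high without the pad (z up), 0.18 kg. Origin: centre of its underside. A green vial lies open on top of its +x half (centre 31 mm from the middle, x 1 to 61 mm), the thumb pad is on its -x half. Bare sides everywhere, so it can be gripped across its 26 mm width at the middle. It may lie in the outline either way round.
- pad_top (a point): Centre of the top of the level's black rubber thumb pad, 32 x 22 mm, 38 mm above the level's underside, 40 mm from its middle towards -x. The pad stands 8 mm proud and is springy: it goes down 6 mm at most, about 1 mm for each 1.6 N after the first 1.6 N (fully in at 11 N), so shut fingers pressing straight down here touch only the pad.
- bubble (a joint): Place of the white bubble (14 mm long) along the level's x axis in m: 0 = centred between the two black lines, limits -0.018 and +0.018. It rises to the higher end: positive when the level's +x end is higher, about 0.3 mm for each 0.001 rad of slope, and settles in about half a second. It lies wholly between the lines within +-0.003.
- bubble_mid (a point): Top of the bubble's middle. It moves along the level with the bubble.
- shelf_mark (a point): Centre of the black outline on the top of the shelf board (inside 157 mm along y x 47 mm along x). z is the board's normal; y runs along the board away from the knob, to the hinged end. The top is about 55 mm above the worktop; it starts with the knob end too low, sloping 0.025 to 0.075 rad along y.
- knob_grip (a point): Grip point of the levelling-foot knob, on its vertical axis about 104 mm above the worktop, 185 mm from the outline's centre, off the knob end of the board. The knob is a black bar 52 long (x of this frame, white mark at its +x end) x 16 wide (y) x 30 high, its top 13 mm above this point; grip it across its 16 mm.
- tub: Bystander: yoghurt pot, 72 mm across, 71 high. Origin: centre of its underside.
- tea: Bystander: dark tea box, 71 x 73 x 81 high. Origin: centre of its underside.
- pills: Bystander: white tablet jar with a pale blue cap, 55 mm across, 96 high. Origin: centre of its underside.
- shelf: The tilting wooden board, 262 long (y) x 100 wide (x) x 12 thick. Origin on its hinge axis, 125 mm beyond the outline's centre and 9 mm below the board's top; axes as shelf_mark. It is stiff: it does not give under a light press.
- foot_knob: The knob as a whole; origin on its axis 24 mm below the grip point. Turned clockwise seen from above it raises the knob end of the board by 0.030 rad per rad of turn; it stays where it is left (friction 0.12 N m). From the start 0.85 to 2.5 rad clockwise levels the board, at most about 1.5 rad in one grasp; the worktop's own slope is unknown, so only the bubble tells.
- level_pad: The springy thumb pad. Origin: centre of its underside, 9 mm below pad_top; it moves down with the pad.

How it is judged:
By the outcome, as a careful person would: the job done as asked, in the order asked, and still so for the second after the job is handed in, while the arm keeps its last pose, push and grip.
It also fails if it takes over 72 s, if anything falls off the work surface, if the arm or the gripper's body presses on something with over 40 N, if the wrist force passes 120 N, or if a joint passes its speed limit or range.

## Working session

There is one attempt and no reset: what is moved stays moved. The work goes in short steps, Python scripts to look and compute and a tool call to move; the robot and the scene stay as the last step left them, time stands still between calls to the robot, and variables do not carry over. Pictures are saved under pics/ and viewed, and the job is handed in when it is done.

Besides the shell and the picture viewer there is one more tool, called after "Call:" as name(argument=value, ...) on one line, values as JSON. step_arm: Moves the arm, as the interface text tells. Its arguments: {"type":"object","properties":{"increments":{"type":"array","items":{"type":"array"}},"force":{"type":"number"}},"required":["increments"]}

```bash
ls; mkdir -p pics
cat > h.py <<'E'
import numpy as np, cv2
from plant import r
def cam(name):
    s=r.get_state(); c=r.capture(name)
    if name=='wrist':
        from scipy.spatial.transform import Rotation as R
        T=np.eye(4);T[:3,:3]=R.from_euler('xyz',s['eef_rot'],degrees=True).as_matrix();T[:3,3]=s['tcp_pos']
        M=T@np.array(c['T_tool_cam']); c['R']=M[:3,:3];c['o']=M[:3,3]
    else:
        Rm=cv2.Rodrigues(np.array(c['rvec'],float))[0]; c['R']=Rm.T; c['o']=-Rm.T@np.array(c['tvec'],float).ravel()
    c['color']=np.array(c['color'])
    return c
def save(c,n): cv2.imwrite('pics/'+n+'.png',c['color'][:,:,::-1])
def ray(c,u,v):
    K=np.array(c['intrinsics']);x=(u-K[0,2])/K[0,0];y=(v-K[1,2])/K[1,1]
    rd=np.hypot(x,y);q=rd
    for _ in range(30): q=rd/(1+c['k1']*q*q)
    s=q/rd if rd>0 else 1
    d=c['R']@np.array([x*s,y*s,1]);return c['o'],d/np.linalg.norm(d)
def onz(c,u,v,z):
    o,d=ray(c,u,v);return o+d*(z-o[2])/d[2]
def proj(c,p):
    K=np.array(c['intrinsics']);q=c['R'].T@(np.array(p)-c['o']);x,y=q[:2]/q[2];f=1+c['k1']*(x*x+y*y)
    return np.array([K[0,0]*x*f+K[0,2],K[1,1]*y*f+K[1,2]])
E
python3 - <<'E'
from h import *
print(r.get_state(), r.grip_depth)
for n in ['scene','top','wrist']:
    c=cam(n);save(c,n+'0');print(n,c['o'],c['R'].round(3),c['k1'],c['intrinsics'])
    import pickle;pickle.dump(c,open(n+'0.pkl','wb'))
E
```

```text
pics
{'time_s': 0.0, 'joints': array([ 8.31998756e+01,  2.05927934e+01,  6.34450694e-01, -2.24532639e-02,
       -7.01354604e+01, -1.65091508e+01]), 'qd': array([-0.09605717,  0.01765707,  0.03396773, -0.09962303, -0.01169349,
        0.09306296]), 'joint_torque': array([ 4.29944259e-05, -5.82723427e+01,  2.93049020e+01,  6.99758381e+00,
        7.00752513e-03, -1.61427911e-04]), 'tcp_pos': array([0.2668867 , 0.61946597, 0.22560516]), 'eef_rot': array([ 1.79904065e+02, -6.42157434e-03, -2.33169167e+01]), 'contact_force': array([ 0.48468253,  0.58519798, -0.06039414]), 'moment': array([-0.03281984,  0.02136869, -0.03218852]), 'gripper_width': 0.08753066443643936} 0.0188
scene [-0.32590672 -0.49017046  0.81204677] [[ 0.501 -0.507  0.701]
 [-0.865 -0.312  0.392]
 [ 0.02  -0.803 -0.595]] -0.13919765594681024 [[604.41635105   0.         311.0206649 ]
 [  0.         604.41635105 240.22949014]
 [  0.           0.           1.        ]]
top [ 0.42932874 -0.05286951  1.18490868] [[-0.002 -0.997  0.081]
 [-1.     0.003  0.01 ]
 [-0.01  -0.081 -0.997]] -0.08434410937638698 [[483.4582483    0.         315.66783424]
 [  0.         483.4582483  245.85367158]
 [  0.           0.           1.        ]]
wrist [0.34325798 0.58618903 0.38355875] [[-0.396 -0.875 -0.279]
 [-0.918  0.378  0.12 ]
 [ 0.001  0.304 -0.953]] 0.017697618091280887 [[386.20167125   0.         320.05484627]
 [  0.         386.20167125 235.89907112]
 [  0.           0.           1.        ]]
```

View pics/scene0.png

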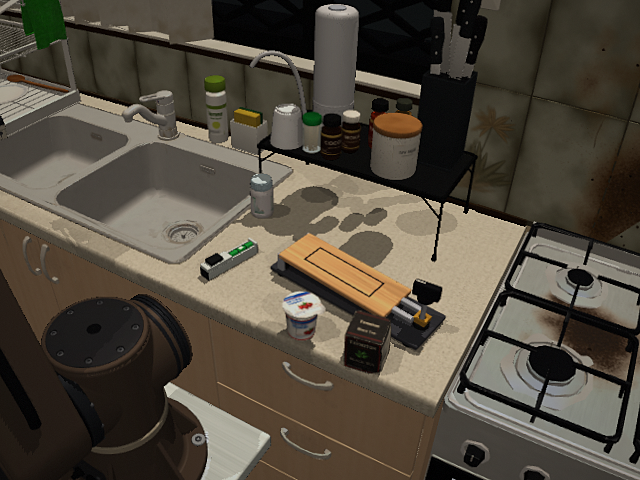

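View pics/top0.png

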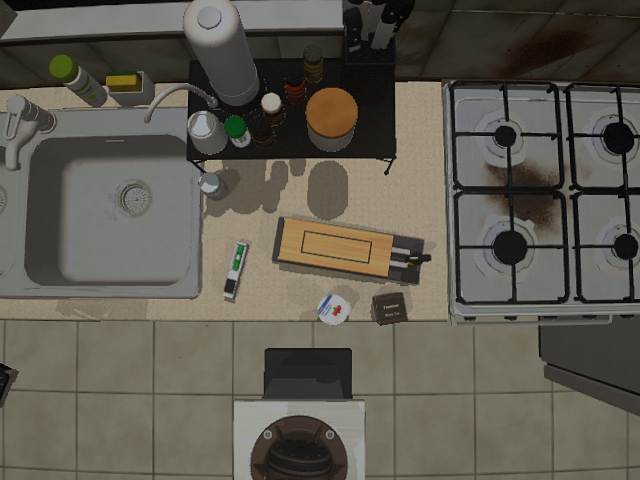

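View pics/wrist0.png

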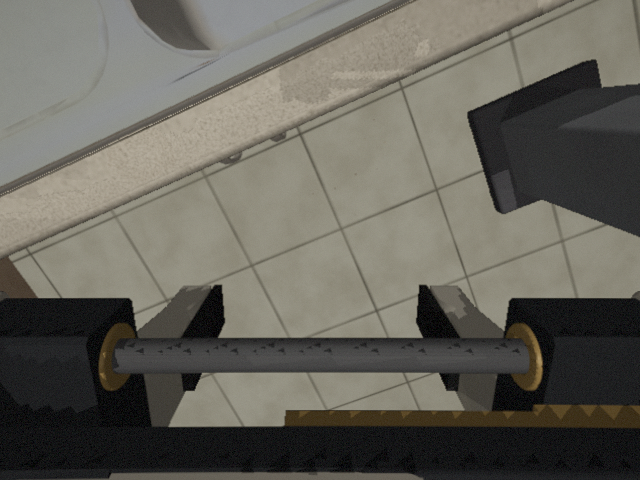

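The top view shows the level at about (235,270) with its pad end at the bottom, the outline at about (336,246), the knob near (418,259), the pot at (333,308) and the tea box at (390,307). I'll zoom in for corners.

Run:
```python
import cv2
a=cv2.imread('pics/top0.png')
cv2.imwrite('pics/top0z1.png',cv2.resize(a[230:310,200:280],None,fx=7,fy=7,interpolation=cv2.INTER_CUBIC))
cv2.imwrite('pics/top0z2.png',cv2.resize(a[205:335,270:440],None,fx=4.5,fy=4.5,interpolation=cv2.INTER_CUBIC))
a=cv2.imread('pics/scene0.png')
cv2.imwrite('pics/scene0z.png',cv2.resize(a[225:375,190:450],None,fx=3,fy=3,interpolation=cv2.INTER_CUBIC))
```

```text
(no output)
```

View pics/top0z1.png

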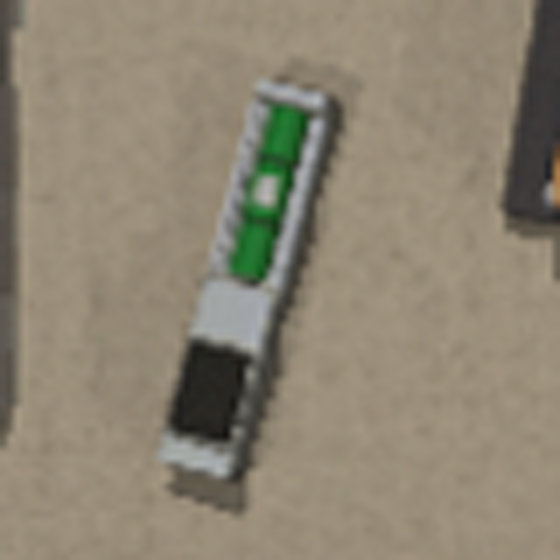

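View pics/top0z2.png

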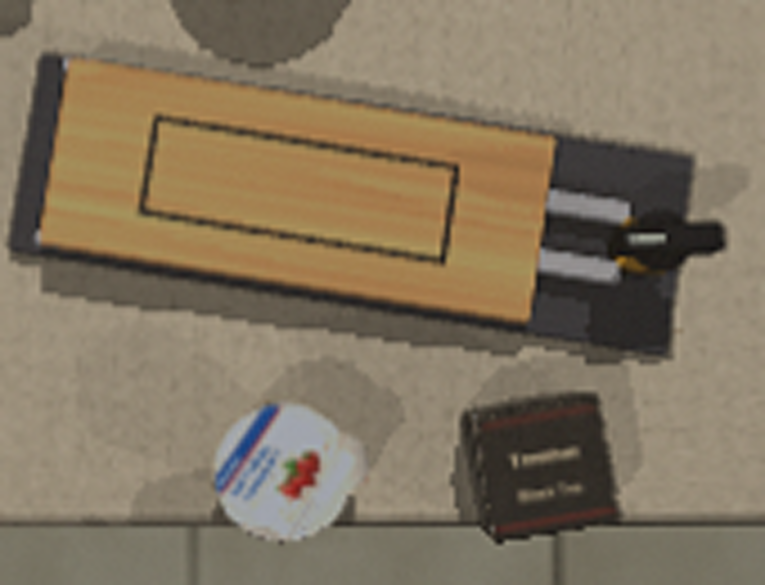

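View pics/scene0z.png

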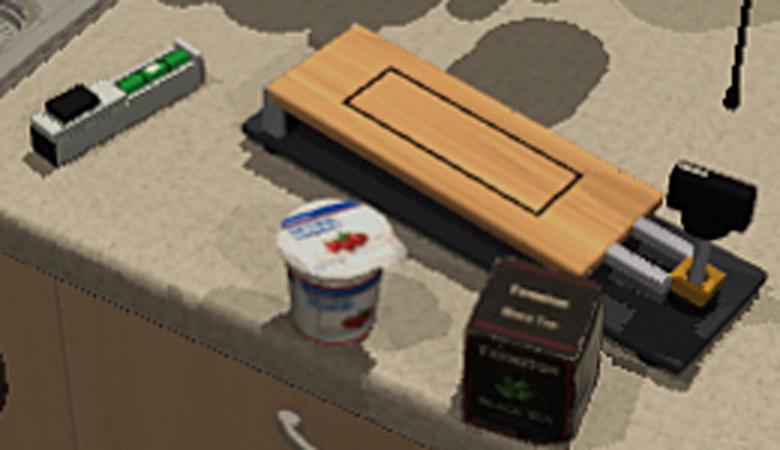

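Run:
```python
from h import *
import pickle
c=pickle.load(open('top0.pkl','rb'));sc=pickle.load(open('scene0.pkl','rb'))
P=lambda x,y,z:onz(c,200+x/7-.5,230+y/7-.5,z)
q=[P(262,82,.03),P(328,97,.03),P(232,475,.03),P(162,460,.03)]
print('level',np.round(q,4),np.mean(q,0)); ax=(q[0]+q[1]-q[2]-q[3]);print(np.degrees(np.arctan2(ax[1],ax[0])),np.linalg.norm(ax)/2)
Q=lambda x,y,z:onz(c,270+x/4.5-.5,205+y/4.5-.5,z)
q=[Q(157,117,.058),Q(458,167,.05),Q(444,262,.05),Q(142,212,.058)]
m=np.mean(q,0);print('mark',np.round(q,4),m);a=(q[0]+q[3]-q[1]-q[2])/2;print(np.degrees(np.arctan2(a[1],a[0])),np.linalg.norm(a))
u=a/np.linalg.norm(a);print('knob pred',m-u*.185)
print('knob ends',Q(612,240,.117),Q(725,238,.117),Q(667,238,.117))
S=lambda x,y,z:onz(sc,190+x/3-.5,225+y/3-.5,z)
print('scene mark',np.mean([S(391,68,.055),S(581,176,.052),S(540,214,.05),S(346,102,.057)],0))
print('scene knob top corners',[S(*t,.117).round(4) for t in[(672,168),(682,160),(757,182),(750,192)]])
print('tub',Q(290,470,.071),'tea',[Q(*t,.081).round(3) for t in[(475,408),(600,393),(622,520),(497,542)]])
```

```text
level [[0.5354 0.1484 0.03  ]
 [0.5302 0.1255 0.03  ]
 [0.4008 0.1574 0.03  ]
 [0.4059 0.1815 0.03  ]] [0.46806014 0.15318213 0.03      ]
-14.096553949131748 0.1334678800365643
mark [[ 0.5575 -0.0151  0.058 ]
 [ 0.5316 -0.1725  0.05  ]
 [ 0.4818 -0.1647  0.05  ]
 [ 0.5079 -0.0073  0.058 ]] [ 0.51972266 -0.08992173  0.054     ]
80.61151686005256 0.15969667918979347
knob pred [ 0.48958194 -0.27221448  0.04473243]
knob ends [ 0.48926319 -0.2409763   0.117     ] [ 0.49003789 -0.29694536  0.117     ] [ 0.49014773 -0.26819398  0.117     ]
scene mark [ 0.51390639 -0.09528474  0.0535    ]
scene knob top corners [array([ 0.4841, -0.2489,  0.117 ]), array([ 0.4941, -0.2513,  0.117 ]), array([ 0.4985, -0.2977,  0.117 ]), array([ 0.4877, -0.2972,  0.117 ])]
tub [ 0.3751614  -0.08317723  0.071     ] tea [array([ 0.406, -0.177,  0.081]), array([ 0.414, -0.24 ,  0.081]), array([ 0.35 , -0.25 ,  0.081]), array([ 0.339, -0.187,  0.081])]
```

```bash
cat >> h.py <<'E'
from scipy.spatial.transform import Rotation as RR
def goto(pos,rpy):
    s=r.get_state();R0=RR.from_euler('xyz',s['eef_rot'],degrees=True);R1=RR.from_euler('xyz',rpy,degrees=True)
    return (R0.inv().apply(np.array(pos)-s['tcp_pos'])).round(4),(R0.inv()*R1).as_rotvec().round(4)
def st():
    s=r.get_state();print(round(s['time_s'],2),s['tcp_pos'].round(4),s['eef_rot'].round(2),s['contact_force'].round(1),s['moment'].round(2),round(s['gripper_width'],4),s['joints'].round(1))
E
python3 - <<'E'
from h import *
import pickle
c=pickle.load(open('top0.pkl','rb'))
print(goto([.468,.153,.2],[180,0,-14.1]))
for z in(.15,.2,.25): print(onz(c,290,157,z))
E
```

```text
(array([0.3693, 0.3489, 0.0263]), array([ 0.0013, -0.    , -0.1608]))
[0.70910525 0.0132803  0.15      ]
[0.69558829 0.01008438 0.2       ]
[0.68207132 0.00688845 0.25      ]
```

Call:
step_arm(increments=[[[0.185, 0.175, 0.013], [0, 0, -0.16], 0], [[0.369, 0.349, 0.026], [0, 0, -0.16], 0], [[0.369, 0.349, 0.026], [0, 0, -0.16], 0], [[0.369, 0.349, 0.026], [0, 0, -0.16], 0], [[0.369, 0.349, 0.026], [0, 0, -0.16], 0], [[0.369, 0.349, 0.026], [0, 0, -0.16], 0], [[0.369, 0.349, 0.026], [0, 0, -0.16], 0], [[0.369, 0.349, 0.026], [0, 0, -0.16], 0], [[0.369, 0.349, 0.026], [0, 0, -0.16], 0], [[0.369, 0.349, 0.026], [0, 0, -0.16], 0]])

```text
time_s: 1.15
tcp_pos: [0.4648, 0.1593, 0.2011]
eef_rot: [-180.0, -0.0, -14.1]
contact_force: [1.8, 0.4, 0.4]
gripper_width: 0.0875
```

Run:
```python
from h import *
st();print(goto([.468,.153,.2],[180,0,-14.1]))
```

```text
1.15 [0.4648 0.1593 0.2011] [-1.7997e+02 -1.0000e-02 -1.4110e+01] [1.8 0.4 0.4] [ 0.04 -0.19  0.02] 0.0875 [ 41.9   4.2 -24.1  -0.  -61.7  34. ]
(array([0.0047, 0.0053, 0.0011]), array([-0.0004, -0.0003, -0.0002]))
```

Call:
step_arm(increments=[[[0.005, 0.005, 0.001], [0, 0, 0], 0], [[0.005, 0.005, 0.001], [0, 0, 0], 0], [[0.005, 0.005, 0.001], [0, 0, 0], 0]])

```text
time_s: 1.45
tcp_pos: [0.4681, 0.1555, 0.1999]
eef_rot: [-180.0, 0.0, -14.2]
contact_force: [-0.8, -1.0, 0.7]
gripper_width: 0.0878
```

Run:
```python
from h import *
st();c=cam('wrist');save(c,'w1');import pickle;pickle.dump(c,open('w1.pkl','wb'))
```

```text
1.45 [0.4681 0.1555 0.1999] [-1.800e+02  1.000e-02 -1.417e+01] [-0.8 -1.   0.7] [ 0.   -0.05  0.03] 0.0878 [ 41.3   4.4 -24.   -0.  -61.6  34.6]
```

View pics/w1.png

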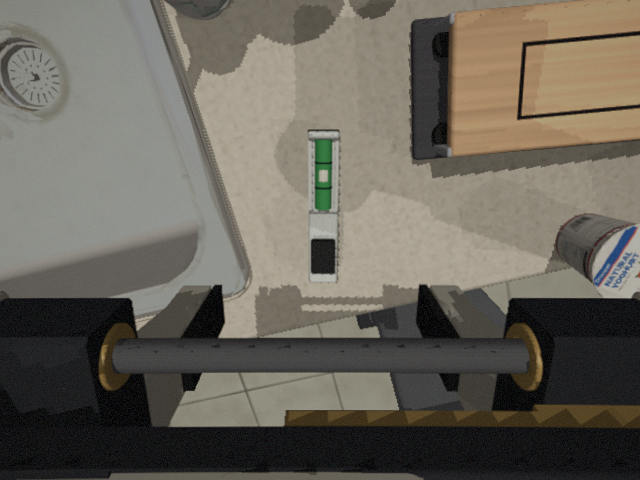

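The wrist view shows the level upright in the picture: top corners (308,130) and (339,130), bottom corners (309,281) and (338,281), bubble at (323,177).

Run:
```python
from h import *
import pickle;c=pickle.load(open('w1.pkl','rb'))
g=cv2.resize(c['color'][110:300,280:370],None,fx=3,fy=3)[:,:,::-1];cv2.imwrite('pics/w1z.png',g)
q=np.array([onz(c,*p,.03) for p in[(308.5,130),(339,130),(338,282),(309,282)]])
ax=q[0]+q[1]-q[2]-q[3];print(q.round(4),q.mean(0),np.degrees(np.arctan2(ax[1],ax[0])),np.linalg.norm(ax)/2,np.linalg.norm(q[0]-q[1]))
p=q.mean(0);print(goto([p[0],p[1],.004],[180,0,np.degrees(np.arctan2(ax[1],ax[0]))]))
```

```text
[[0.5377 0.1472 0.03  ]
 [0.5316 0.123  0.03  ]
 [0.3998 0.1552 0.03  ]
 [0.4063 0.1813 0.03  ]] [0.46885736 0.15168862 0.03      ] -14.132631381093143 0.13574709934383727 0.024952825560188404
(array([0.0019, 0.004 , 0.196 ]), array([-0.0001,  0.    ,  0.0005]))
```

View pics/w1z.png

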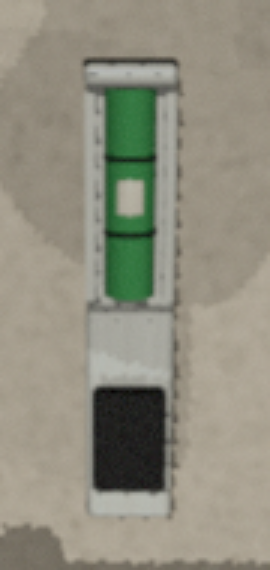

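Call:
step_arm(increments=[[[0.002, 0.004, 0.05], [0, 0, 0], 0], [[0.002, 0.004, 0.09], [0, 0, 0], 0], [[0.002, 0.004, 0.13], [0, 0, 0], 0], [[0.002, 0.004, 0.16], [0, 0, 0], 0.2], [[0.002, 0.004, 0.175], [0, 0, 0], 0.3], [[0.002, 0.004, 0.185], [0, 0, 0], 0.4], [[0.002, 0.004, 0.191], [0, 0, 0], 0.4], [[0.002, 0.004, 0.195], [0, 0, 0], 0.4], [[0.002, 0.004, 0.195], [0, 0, 0], 0.4]])

```text
time_s: 2.4
tcp_pos: [0.4692, 0.1513, 0.0052]
eef_rot: [-180.0, -0.0, -14.1]
contact_force: [-0.5, -0.1, -0.4]
gripper_width: 0.0528
```

Run:
```python
from h import *
st();c=cam('wrist');save(c,'w2')
```

```text
2.4 [0.4692 0.1513 0.0052] [-1.7998e+02 -2.0000e-02 -1.4110e+01] [-0.5 -0.1 -0.4] [-0.08  0.06 -0.01] 0.0528 [ 40.8  18.9 -37.1   0.  -33.9  35.1]
```

View pics/w2.png

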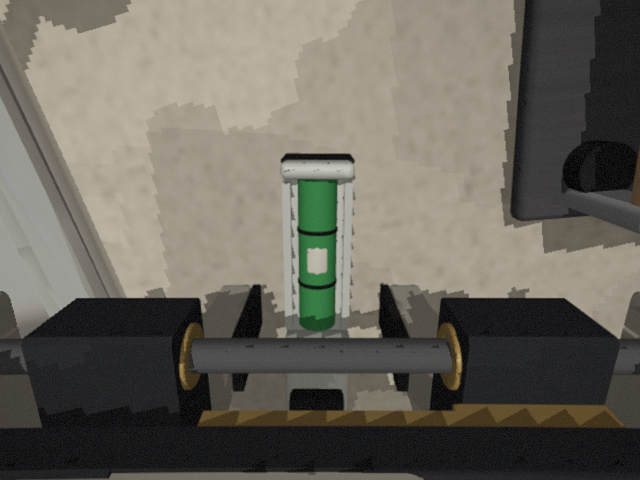

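The level is centred between the fingers (x≈318). Close and lift.

Call:
step_arm(increments=[[[0, 0, 0], [0, 0, 0], 1], [[0, 0, 0], [0, 0, 0], 1], [[0, 0, 0], [0, 0, 0], 1], [[0, 0, 0], [0, 0, 0], 1], [[0, 0, 0], [0, 0, 0], 1], [[0, 0, -0.02], [0, 0, 0], 1], [[0, 0, -0.06], [0, 0, 0], 1], [[0, 0, -0.11], [0, 0, 0], 1], [[0, 0, -0.16], [0, 0, 0], 1], [[0, 0, -0.16], [0, 0, 0], 1]], force=25)

```text
time_s: 3.45
tcp_pos: [0.4724, 0.1527, 0.1718]
eef_rot: [-179.5, -0.5, -14.1]
contact_force: [1.1, 0.3, -2.1]
gripper_width: 0.0257
```

Run:
```python
from h import *
st();c=cam('wrist');save(c,'w3');import pickle;pickle.dump(c,open('w3.pkl','wb'))
print(goto([.515,-.092,.165],[180,0,-99.4]))
```

```text
3.45 [0.4724 0.1527 0.1718] [-179.54   -0.46  -14.08] [ 1.1  0.3 -2.1] [ 0.12 -0.15 -0.01] 0.0257 [ 40.7   5.9 -26.5   0.1 -57.   35.1]
(array([0.1026, 0.2257, 0.0026]), array([-7.6000e-03,  7.0000e-04,  1.4882e+00]))
```

View pics/w3.png

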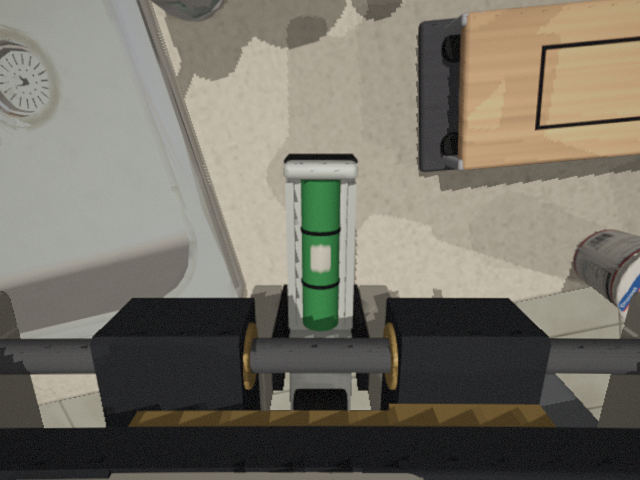

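Call:
step_arm(increments=[[[0.015, 0.03, 0], [0, 0, 0.14], 1], [[0.03, 0.06, 0], [0, 0, 0.28], 1], [[0.045, 0.09, 0], [0, 0, 0.42], 1], [[0.06, 0.12, 0], [0, 0, 0.56], 1], [[0.07, 0.15, 0], [0, 0, 0.7], 1], [[0.08, 0.18, 0], [0, 0, 0.84], 1], [[0.09, 0.2, 0], [0, 0, 0.98], 1], [[0.1, 0.225, 0], [0, 0, 1.12], 1], [[0.1, 0.225, 0], [0, 0, 1.26], 1], [[0.1, 0.225, 0], [0, 0, 1.4], 1]])

```text
time_s: 4.5
tcp_pos: [0.5097, -0.0928, 0.1629]
eef_rot: [179.8, -0.0, -94.8]
contact_force: [-0.6, 1.2, -2.4]
gripper_width: 0.0257
```

Run:
```python
from h import *
st()
print(goto([.515,-.092,.165],[180,0,-99.4]))
```

```text
4.5 [ 0.5097 -0.0928  0.1629] [ 1.7979e+02 -2.0000e-02 -9.4820e+01] [-0.6  1.2 -2.4] [ 0.07 -0.05 -0.05] 0.0257 [ 11.4   9.  -24.   -0.  -57.3 -16.2]
(array([-0.0013, -0.0052, -0.0021]), array([ 0.0037, -0.0006,  0.08  ]))
```

Call:
step_arm(increments=[[[-0.001, -0.005, -0.01], [0, 0, 0.08], 1], [[-0.001, -0.005, -0.01], [0, 0, 0.08], 1], [[-0.001, -0.005, -0.01], [0, 0, 0.08], 1], [[-0.001, -0.005, -0.01], [0, 0, 0.08], 1]])

```text
time_s: 4.9
tcp_pos: [0.5153, -0.0912, 0.1739]
eef_rot: [179.9, -0.0, -98.8]
contact_force: [-0.7, -0.4, -1.0]
gripper_width: 0.0257
```

Run:
```python
from h import *
import pickle
st()
for n in('wrist','top','scene'):
    c=cam(n);save(c,n[0]+'4');pickle.dump(c,open(n[0]+'4.pkl','wb'))
```

```text
4.9 [ 0.5153 -0.0912  0.1739] [ 1.799e+02 -1.000e-02 -9.884e+01] [-0.7 -0.4 -1. ] [ 0.04 -0.09  0.  ] 0.0257 [ 11.4   8.8 -22.6  -0.  -58.7 -20.3]
```

View pics/w4.png

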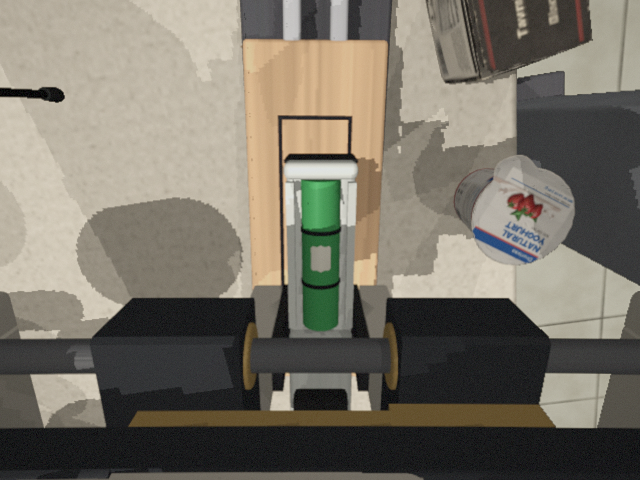

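View pics/s4.png

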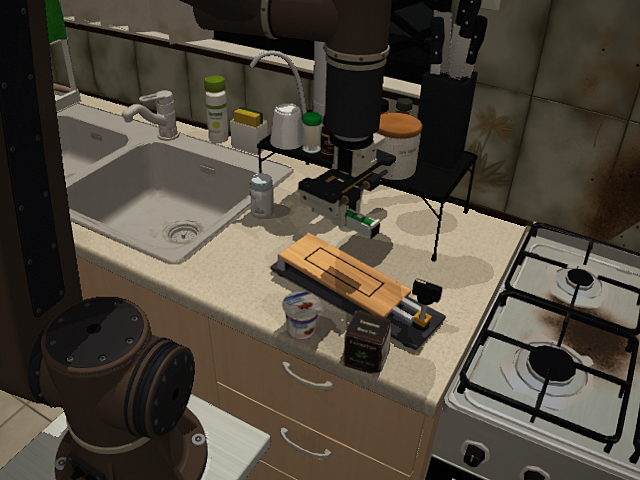

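Run:
```python
from h import *
import pickle;c=pickle.load(open('w4.pkl','rb'))
a=onz(c,279,117,.051);b=onz(c,351,117,.051);d=onz(c,283,285,.056)
print(a,b,d,np.linalg.norm(a-b))
v=d-a;print('edge yaw',np.degrees(np.arctan2(v[1],v[0])),'perp of end',np.degrees(np.arctan2((b-a)[1],(b-a)[0])))
u=np.array([np.cos(np.radians(80.6)),np.sin(np.radians(80.6))]);print('centre',(a+b)[:2]/2+u*.0795)
# triangulate board corners from initial top/scene
t=pickle.load(open('top0.pkl','rb'));s=pickle.load(open('scene0.pkl','rb'))
def tri(T,S):
    o1,d1=ray(t,270+T[0]/4.5-.5,205+T[1]/4.5-.5);o2,d2=ray(s,190+S[0]/3-.5,225+S[1]/3-.5)
    A=np.stack([d1,-d2],1);k=np.linalg.lstsq(A,o2-o1,rcond=None)[0];p,q=o1+k[0]*d1,o2+k[1]*d2
    return ((p+q)/2).round(4),np.linalg.norm(p-q).round(4)
for n,T,S in[('hinge far',(65,58),(357,27)),('knob far',(556,136),(662,193)),('knob near',(531,323),(587,273)),('hinge near',(40,245),(266,93)),
 ('m1',(157,117),(391,68)),('m2',(458,167),(581,176)),('m3',(444,262),(540,214)),('m4',(142,212),(346,102))]: print(n,tri(T,S))
st()
```

```text
[ 0.53136292 -0.1749754   0.051     ] [ 0.48201522 -0.16727689  0.051     ] [ 0.55112403 -0.05138871  0.056     ] 0.04994458861342663
edge yaw 80.91548903815615 perp of end 171.13300879554447
centre [ 0.51967349 -0.09269366]
hinge far (array([0.5912, 0.032 , 0.0479]), np.float64(0.004))
knob far (array([ 0.5489, -0.2258,  0.0383]), np.float64(0.0004))
knob near (array([ 0.4512, -0.2134,  0.0402]), np.float64(0.0051))
hinge near (array([0.4921, 0.0454, 0.0483]), np.float64(0.0026))
m1 (array([ 0.5587, -0.0156,  0.0508]), np.float64(0.0016))
m2 (array([ 0.5326, -0.1739,  0.0418]), np.float64(0.0011))
m3 (array([ 0.4829, -0.1667,  0.0432]), np.float64(0.0031))
m4 (array([ 0.509 , -0.0081,  0.0512]), np.float64(0.0025))
5.05 [ 0.5158 -0.0912  0.1745] [ 1.7996e+02 -1.0000e-02 -9.8880e+01] [ 0.3 -0.6 -2.2] [ 0.11 -0.06 -0.01] 0.0258 [ 11.5   8.8 -22.5  -0.  -58.8 -20.3]
```

Run:
```python
from h import *
s=r.get_state();R1=RR.from_euler('xyz',[180,0,-99.1],degrees=True)*RR.from_rotvec([0,-.043,0])
print(R1.as_euler('xyz',degrees=True),R1.apply([1,0,0]))
print(goto([.5195,-.092,.075],R1.as_euler('xyz',degrees=True)))
```

```text
[180.           2.46371852 -99.1       ] [-0.15801187 -0.98650108 -0.04298675]
(array([ 0.0002, -0.0039,  0.0995]), array([ 0.0009, -0.0432,  0.0038]))
```

Call:
step_arm(increments=[[[0, -0.004, 0.03], [0, -0.043, 0.004], 1], [[0, -0.004, 0.06], [0, -0.043, 0.004], 1], [[0, -0.004, 0.08], [0, -0.043, 0.004], 1], [[0, -0.004, 0.092], [0, -0.043, 0.004], 1], [[0, -0.004, 0.0995], [0, -0.043, 0.004], 1], [[0, -0.004, 0.0995], [0, -0.043, 0.004], 1], [[0, -0.004, 0.0995], [0, -0.043, 0.004], 1]])

```text
time_s: 5.75
tcp_pos: [0.5207, -0.0918, 0.0762]
eef_rot: [-179.9, 2.5, -99.1]
contact_force: [0.9, -0.5, -2.0]
gripper_width: 0.0259
```

Run:
```python
from h import *
import pickle
st()
for n in('wrist','scene'):
    c=cam(n);save(c,n[0]+'5');pickle.dump(c,open(n[0]+'5.pkl','wb'))
cv2.imwrite('pics/s5z.png',cv2.resize(c['color'][170:350,250:450,::-1],None,fx=3,fy=3,interpolation=cv2.INTER_CUBIC))
```

```text
5.75 [ 0.5207 -0.0918  0.0762] [-179.94    2.47  -99.14] [ 0.9 -0.5 -2. ] [-0.11 -0.07  0.  ] 0.0259 [  9.5  15.6 -27.5  -3.2 -46.1 -16.4]
```

View pics/w5.png

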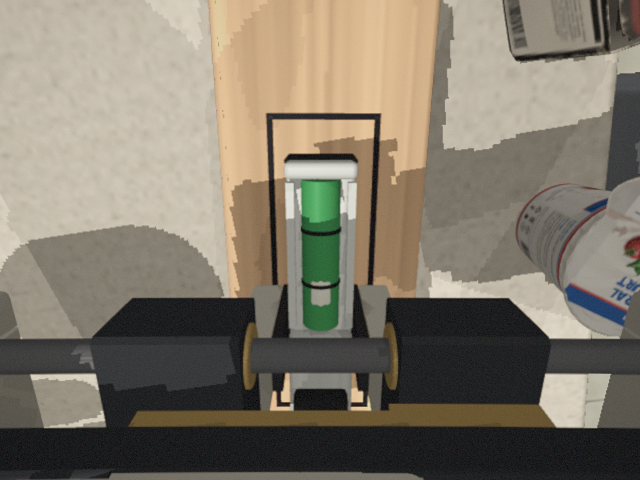

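View pics/s5z.png

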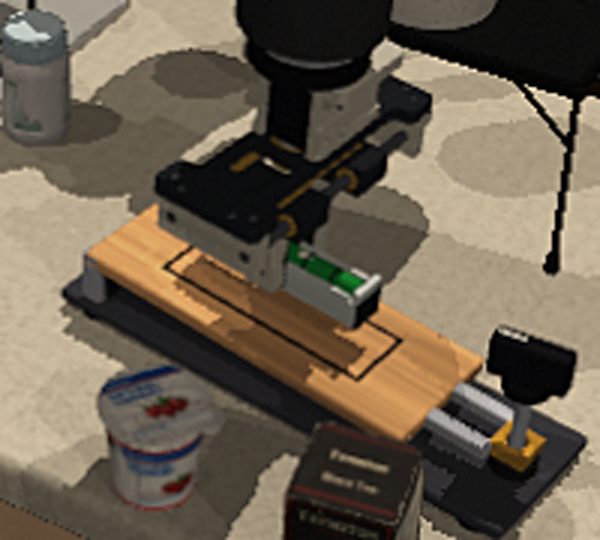

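The level is centred over the outline (columns 270-378, level at 287-356) and about 15 mm up. Lowering slowly.

Call:
step_arm(increments=[[[0, 0, 0.003], [0, 0, 0], 1], [[0, 0, 0.006], [0, 0, 0], 1], [[0, 0, 0.008], [0, 0, 0], 1], [[0, 0, 0.01], [0, 0, 0], 1], [[0, 0, 0.011], [0, 0, 0], 1], [[0, 0, 0.012], [0, 0, 0], 1]])

```text
time_s: 6.45
tcp_pos: [0.5202, -0.0914, 0.0634]
eef_rot: [180.0, 2.5, -99.2]
contact_force: [-0.2, -0.3, -1.0]
gripper_width: 0.0258
```

Call:
step_arm(increments=[[[0, 0, 0.001], [0, 0, 0], 1], [[0, 0, 0.002], [0, 0, 0], 1], [[0, 0, 0.002], [0, 0, 0], 1]])

```text
time_s: 6.75
tcp_pos: [0.5201, -0.0913, 0.0614]
eef_rot: [180.0, 2.5, -99.2]
contact_force: [-0.2, 0.2, -3.3]
gripper_width: 0.0257
```

Run:
```python
from h import *
st()
c=cam('wrist');save(c,'w6')
```

```text
6.75 [ 0.5201 -0.0913  0.0614] [179.98   2.46 -99.17] [-0.2  0.2 -3.3] [-0.12  0.01 -0.03] 0.0257 [  9.5  16.7 -28.3  -3.3 -44.2 -16.3]
```

View pics/w6.png

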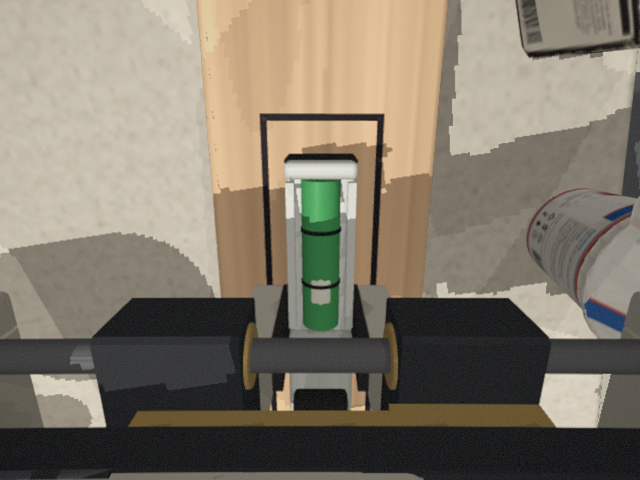

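Call:
step_arm(increments=[[[0, 0, 0.001], [0, 0, 0], 1], [[0, 0, 0.002], [0, 0, 0], 1], [[0, 0, 0.002], [0, 0, 0], 1]])

```text
time_s: 7.1
tcp_pos: [0.5201, -0.0912, 0.0594]
eef_rot: [180.0, 2.5, -99.2]
contact_force: [0.2, 0.2, -2.5]
gripper_width: 0.0262
```

Call:
step_arm(increments=[[[0, 0, 0.001], [0, 0, 0], 1], [[0, 0, 0.002], [0, 0, 0], 1], [[0, 0, 0.002], [0, 0, 0], 1]])

```text
time_s: 7.4
tcp_pos: [0.5201, -0.0911, 0.0573]
eef_rot: [180.0, 2.5, -99.2]
contact_force: [0.5, -0.5, -1.3]
gripper_width: 0.0258
```

Call:
step_arm(increments=[[[0, 0, 0.001], [0, 0, 0], 1], [[0, 0, 0.002], [0, 0, 0], 1], [[0, 0, 0.002], [0, 0, 0], 1]])

```text
time_s: 7.7
tcp_pos: [0.5201, -0.091, 0.0553]
eef_rot: [180.0, 2.5, -99.2]
contact_force: [-0.9, 1.2, -2.1]
gripper_width: 0.0259
```

Call:
step_arm(increments=[[[0, 0, 0.001], [0, 0, 0], 1], [[0, 0, 0.001], [0, 0, 0], 1]])

```text
time_s: 7.9
tcp_pos: [0.5202, -0.091, 0.0544]
eef_rot: [180.0, 2.5, -99.2]
contact_force: [-0.7, -0.3, -2.4]
gripper_width: 0.0256
```

Run:
```python
from h import *
st()
c=cam('wrist');save(c,'w7')
c=cam('scene');
cv2.imwrite('pics/s7z.png',cv2.resize(c['color'][170:350,250:450,::-1],None,fx=3,fy=3,interpolation=cv2.INTER_CUBIC))
```

```text
7.9 [ 0.5202 -0.091   0.0544] [179.99   2.46 -99.17] [-0.7 -0.3 -2.4] [-0.09 -0.   -0.03] 0.0256 [  9.6  17.3 -28.7  -3.4 -43.3 -16.3]
```

View pics/s7z.png

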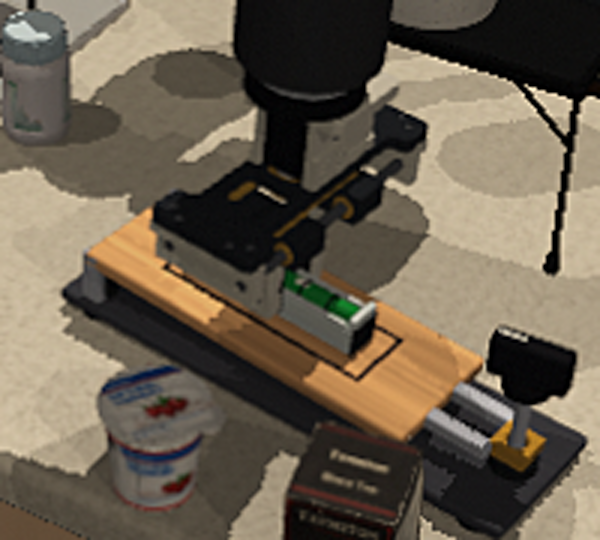

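Call:
step_arm(increments=[[[0, 0, 0.001], [0, 0, 0], 1], [[0, 0, 0.001], [0, 0, 0], 1]])

```text
time_s: 8.2
tcp_pos: [0.5204, -0.091, 0.0538]
eef_rot: [-180.0, 2.5, -99.2]
contact_force: [-1.0, -0.5, 1.7]
gripper_width: 0.0259
```

Call:
step_arm(increments=[[[0, 0, 0.001], [0, 0, 0], 1], [[0, 0, 0.001], [0, 0, 0], 1]])

```text
time_s: 8.4
tcp_pos: [0.5205, -0.091, 0.0535]
eef_rot: [-180.0, 2.5, -99.1]
contact_force: [-3.6, -1.0, 10.7]
gripper_width: 0.0258
```

Call:
step_arm(increments=[[[0, 0, 0.0005], [0, 0, 0], 1], [[0, 0, 0.001], [0, 0, 0], 1], [[0, 0, 0.001], [0, 0, 0], 1]])

```text
time_s: 8.7
tcp_pos: [0.5205, -0.0911, 0.0533]
eef_rot: [-179.9, 2.4, -99.1]
contact_force: [-7.3, -0.3, 18.6]
gripper_width: 0.0258
```

Run:
```python
from h import *
st()
c=cam('wrist');save(c,'w7')
c=cam('scene');
cv2.imwrite('pics/s8z.png',cv2.resize(c['color'][230:330,320:400,::-1],None,fx=6,fy=6,interpolation=cv2.INTER_CUBIC))
```

```text
8.7 [ 0.5205 -0.0911  0.0533] [-179.94    2.45  -99.12] [-7.3 -0.3 18.6] [0.44 2.42 0.13] 0.0258 [  9.6  17.4 -28.8  -3.4 -43.1 -16.2]
```

View pics/s8z.png

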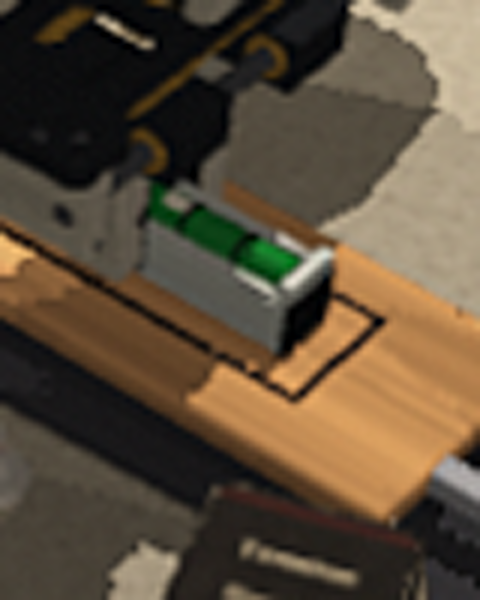

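Contact was made at TCP z≈0.054. I'll ease off, then let go.

Call:
step_arm(increments=[[[0, 0, -0.001], [0, 0, 0], 1], [[0, 0, -0.002], [0, 0, 0], 1], [[0, 0, -0.002], [0, 0, 0], 1]])

```text
time_s: 9.1
tcp_pos: [0.5204, -0.0909, 0.0536]
eef_rot: [-180.0, 2.5, -99.2]
contact_force: [-1.6, -1.0, 1.9]
gripper_width: 0.0258
```

Call:
step_arm(increments=[[[0, 0, 0], [0, 0, 0], 0.4], [[0, 0, 0], [0, 0, 0], 0.4], [[0, 0, 0], [0, 0, 0], 0.4], [[0, 0, -0.01], [0, 0, 0], 0.4], [[0, 0, -0.04], [0, 0, 0], 0.4], [[0, 0, -0.08], [0, 0.043, 0], 0.4], [[0, 0, -0.12], [0, 0.043, 0], 0.4], [[0, 0, -0.12], [0, 0.043, 0], 0.4]])

```text
time_s: 9.9
tcp_pos: [0.5228, -0.096, 0.1799]
eef_rot: [-179.4, 0.1, -99.1]
contact_force: [-0.1, 0.1, 0.5]
gripper_width: 0.0525
```

Run:
```python
from h import *
import pickle
st()
c=cam('wrist');save(c,'w9');pickle.dump(c,open('w9.pkl','wb'))
```

```text
9.9 [ 0.5228 -0.096   0.1799] [-1.7943e+02  8.0000e-02 -9.9080e+01] [-0.1  0.1  0.5] [ 0.13 -0.11 -0.01] 0.0525 [ 10.8   8.8 -21.7   0.1 -58.9 -20. ]
```

View pics/w9.png

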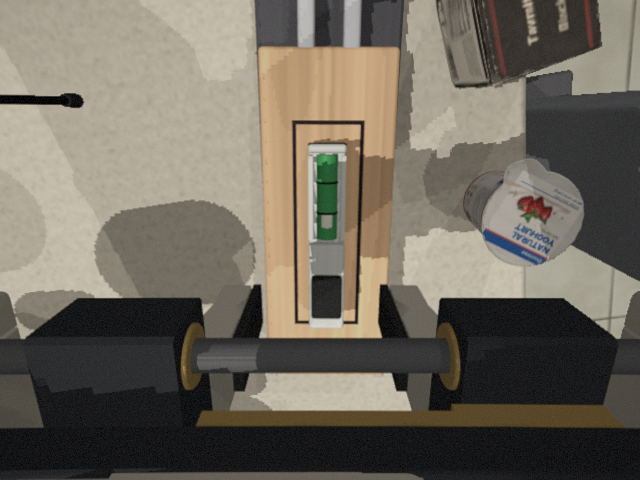

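```bash
python3 - <<'E'
from h import *
import pickle;c=pickle.load(open('w9.pkl','rb'))
print('out', [onz(c,*p).round(4) for p in[(294,122,.046),(363,122,.046),(357,322,.0535),(297,322,.0535)]])
print('lev', [onz(c,*p).round(4) for p in[(308,145,.076),(347,145,.076),(343,326,.083),(309,326,.083)]])
E
python3 - <<'E'
import cv2
a=cv2.imread('pics/w9.png');cv2.imwrite('pics/w9z.png',cv2.resize(a[110:340,270:390],None,fx=2.5,fy=2.5,interpolation=cv2.INTER_CUBIC))
E
```

```text
out [array([ 0.5311, -0.1748,  0.046 ]), array([ 0.4818, -0.1669,  0.046 ]), array([ 0.5073, -0.0099,  0.0535]), array([ 0.5565, -0.0175,  0.0535])]
lev [array([ 0.5223, -0.1594,  0.076 ]), array([ 0.4968, -0.1553,  0.076 ]), array([ 0.5182, -0.0256,  0.083 ]), array([ 0.5433, -0.0295,  0.083 ])]
```

View pics/w9z.png

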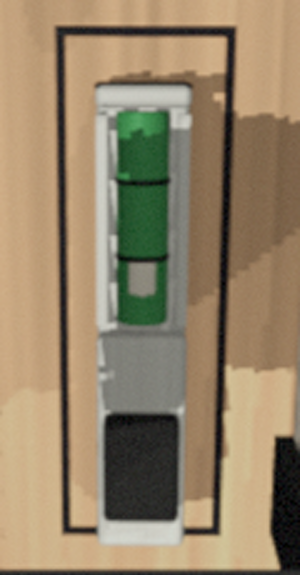

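The level is inside the outline with about 15 mm spare at each end and 9 mm at the sides. The bubble is ~16 mm toward the hinge end, so I need about 1.8 rad clockwise. On to the knob.

Run:
```python
from h import *
print(goto([.490,-.272,.2],[180,0,-90]))
```

```text
(array([ 0.1789,  0.0028, -0.0233]), array([-0.0064,  0.0012, -0.1594]))
```

Call:
step_arm(increments=[[[0.04, 0, -0.02], [0, 0, -0.08], 0.3], [[0.09, 0.002, -0.02], [0, 0, -0.16], 0.3], [[0.14, 0.003, -0.02], [0, 0, -0.16], 0.3], [[0.179, 0.003, -0.02], [0, 0, -0.16], 0.3], [[0.179, 0.003, -0.02], [0, 0, -0.16], 0.3], [[0.179, 0.003, -0.02], [0, 0, -0.16], 0.3], [[0.179, 0.003, -0.02], [0, 0, -0.16], 0.3]])

```text
time_s: 10.65
tcp_pos: [0.4878, -0.2717, 0.193]
eef_rot: [180.0, 0.0, -90.0]
contact_force: [-0.1, 0.5, 0.4]
gripper_width: 0.0612
```

Run:
```python
from h import *
import pickle
st()
c=cam('wrist');save(c,'w10');pickle.dump(c,open('w10.pkl','wb'))
```

```text
10.65 [ 0.4878 -0.2717  0.193 ] [ 1.7995e+02  3.0000e-02 -9.0000e+01] [-0.1  0.5  0.4] [ 0.09 -0.05 -0.  ] 0.0612 [ -9.   11.1 -17.   -0.  -62.    9. ]
```

View pics/w10.png

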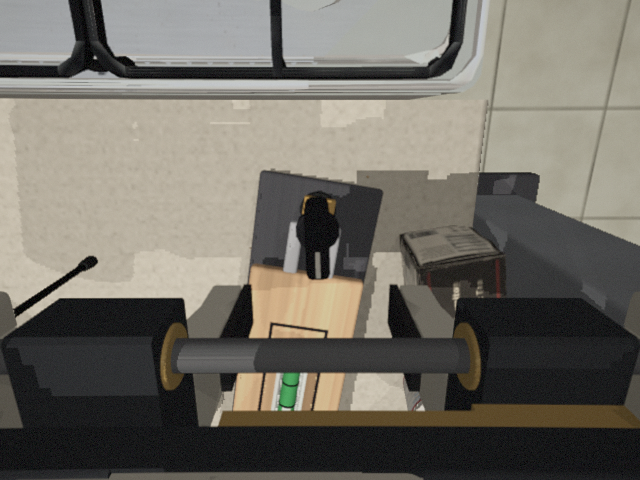

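Run:
```python
from h import *
import pickle
c=pickle.load(open('w10.pkl','rb'))
cv2.imwrite('pics/w10z.png',cv2.resize(c['color'][170:300,260:380,::-1],None,fx=4.5,fy=4.5,interpolation=cv2.INTER_CUBIC))
```

View pics/w10z.png

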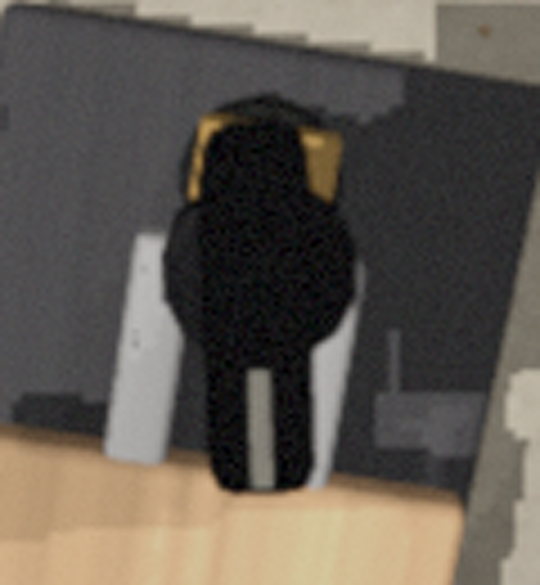

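Run:
```python
from h import *
import pickle
c=pickle.load(open('w10.pkl','rb'))
Z=lambda x,y,z=.117:onz(c,260+x/4.5-.5,170+y/4.5-.5,z)
print(Z(212,488),Z(313,488),np.linalg.norm(Z(212,488)-Z(313,488)),'ctr',Z(262,488)+np.array([0,-.026,0]))
print('mark',Z(258,370),Z(263,488), 'hub z .09',Z(261,270,.09),Z(165,270,.09),Z(356,270,.09))
print('far',Z(205,165),Z(305,165))
```

```text
[ 0.49701789 -0.25135742  0.117     ] [ 0.48224731 -0.25133489  0.117     ] 0.014770597755138908 ctr [ 0.48970624 -0.27734582  0.117     ]
mark [ 0.49023307 -0.26970064  0.117     ] [ 0.48956    -0.25134559  0.117     ] hub z .09 [ 0.4899042  -0.27650661  0.09      ] [ 0.50494174 -0.27652477  0.09      ] [ 0.47501945 -0.27648813  0.09      ]
far [ 0.4974392  -0.29975459  0.117     ] [ 0.48366075 -0.29973976  0.117     ]
```

Run:
```python
from h import *
print(goto([.4897,-.2765,.091],[180,0,-89.2]))
```

```text
(array([ 0.0051, -0.0018,  0.1021]), array([ 0.0005,  0.0003, -0.0131]))
```

Call:
step_arm(increments=[[[0.005, -0.002, 0.03], [0, 0, -0.013], 0.45], [[0.005, -0.002, 0.06], [0, 0, -0.013], 0.45], [[0.005, -0.002, 0.08], [0, 0, -0.013], 0.45], [[0.005, -0.002, 0.095], [0, 0, -0.013], 0.45], [[0.005, -0.002, 0.102], [0, 0, -0.013], 0.45], [[0.005, -0.002, 0.102], [0, 0, -0.013], 0.45], [[0.005, -0.002, 0.102], [0, 0, -0.013], 0.45]])

```text
time_s: 11.4
tcp_pos: [0.4907, -0.2769, 0.0922]
eef_rot: [-180.0, -0.0, -89.2]
contact_force: [-0.9, -0.1, -0.2]
gripper_width: 0.0481
```

Run:
```python
from h import *
st()
c=cam('wrist');save(c,'w11')
```

```text
11.4 [ 0.4907 -0.2769  0.0922] [-1.7995e+02 -2.0000e-02 -8.9190e+01] [-0.9 -0.1 -0.2] [ 0.11 -0.   -0.  ] 0.0481 [ -9.5  17.3 -23.6   0.  -49.1  10.3]
```

View pics/w11.png

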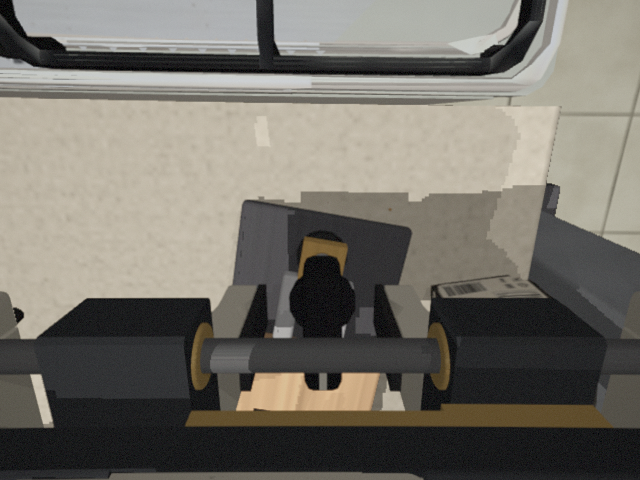

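Call:
step_arm(increments=[[[0, 0, 0], [0, 0, 0], 1], [[0, 0, 0], [0, 0, 0], 1], [[0, 0, 0], [0, 0, 0], 1], [[0, 0, 0], [0, 0, 0], 1], [[0, 0, 0], [0, 0, 0], 1], [[0, 0, 0], [0, 0, 0], 1]], force=30)

```text
time_s: 12.05
tcp_pos: [0.4899, -0.2773, 0.0915]
eef_rot: [180.0, -0.0, -89.2]
contact_force: [-2.2, 0.3, 1.0]
gripper_width: 0.0156
```

Call:
step_arm(increments=[[[0, 0, 0], [0, 0, 0.1], 1], [[0, 0, 0], [0, 0, 0.2], 1], [[0, 0, 0], [0, 0, 0.3], 1], [[0, 0, 0], [0, 0, 0.4], 1], [[0, 0, 0], [0, 0, 0.4], 1]])

```text
time_s: 12.55
tcp_pos: [0.4886, -0.277, 0.0915]
eef_rot: [179.9, -0.0, -112.4]
contact_force: [-4.5, 1.4, 5.6]
gripper_width: 0.0159
```

Run:
```python
from h import *
st()
```

```text
12.55 [ 0.4886 -0.277   0.0915] [ 1.7986e+02 -2.0000e-02 -1.1239e+02] [-4.5  1.4  5.6] [ 0.67  1.49 -0.04] 0.0159 [ -9.6  17.3 -23.7  -0.  -49.2 -12.8]
```

Call:
step_arm(increments=[[[0, 0, 0], [0, 0, 0.12], 1], [[0, 0, 0], [0, 0, 0.24], 1], [[0, 0, 0], [0, 0, 0.36], 1], [[0, 0, 0], [0, 0, 0.48], 1], [[0, 0, 0], [0, 0, 0.6], 1], [[0, 0, 0], [0, 0, 0.72], 1], [[0, 0, 0], [0, 0, 0.84], 1], [[0, 0, 0], [0, 0, 0.96], 1], [[0, 0, 0], [0, 0, 1.0], 1], [[0, 0, 0], [0, 0, 1.0], 1]])

```text
time_s: 13.55
tcp_pos: [0.4867, -0.2747, 0.0913]
eef_rot: [179.7, -0.3, -169.6]
contact_force: [-10.3, 17.0, 15.9]
gripper_width: 0.0158
```

```bash
python3 - <<'E'
from h import *
st()
for n in('wrist','top','scene'):
    c=cam(n);save(c,n[0]+'12')
E
python3 -c "
import cv2
a=cv2.imread('pics/t12.png')[200:340,270:440];b=cv2.imread('pics/s12.png')[220:360,260:450]
cv2.imwrite('pics/ts12.png',cv2.hconcat([cv2.resize(a,(400,330)),cv2.resize(b,(400,330))]))"
```

```text
13.55 [ 0.4867 -0.2747  0.0913] [ 179.73   -0.27 -169.58] [-10.3  17.   15.9] [6.16 3.49 0.04] 0.0158 [ -9.5  17.2 -23.7  -0.2 -49.4 -70. ]
```

View pics/w12.png

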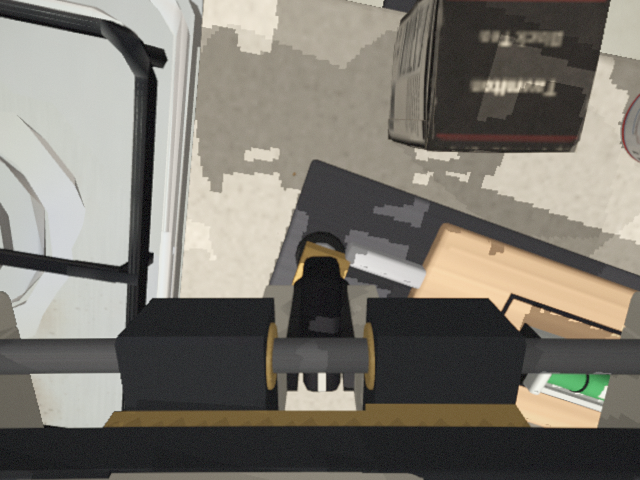

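View pics/ts12.png

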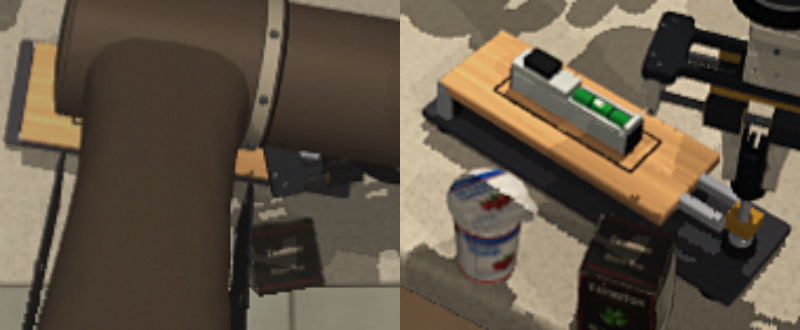

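```bash
python3 -c "
import cv2
b=cv2.imread('pics/s12.png')[250:300,330:380]
cv2.imwrite('pics/s12z.png',cv2.resize(b,None,fx=12,fy=12,interpolation=cv2.INTER_CUBIC))"
python3 - <<'E'
from h import *
st()
R0=RR.from_euler('xyz',r.get_state()['eef_rot'],degrees=True)
print(R0.inv().apply([-.0015,.0025,.002]))
E
```

```text
13.7 [ 0.4867 -0.2747  0.0913] [ 179.73   -0.27 -169.51] [-10.8  17.5  15.6] [ 6.14  3.51 -0.02] 0.0159 [ -9.5  17.2 -23.7  -0.2 -49.4 -69.9]
[ 0.0010291   0.00274065 -0.00198237]
```

View pics/s12z.png

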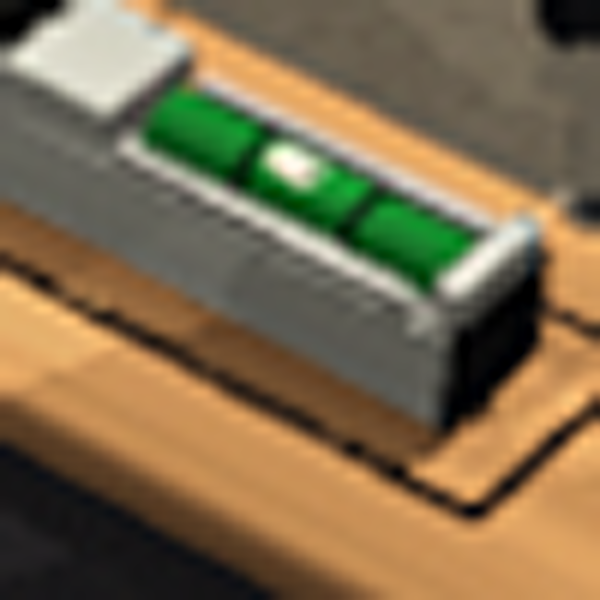

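Call:
step_arm(increments=[[[0.001, 0.002, -0.002], [0, 0, 0], 1], [[0.001, 0.003, -0.002], [0, 0, 0], 1], [[0.001, 0.003, -0.002], [0, 0, 0], 1], [[0.001, 0.003, -0.002], [0, 0, 0], 1], [[0.001, 0.003, -0.002], [0, 0, 0], 1]])

```text
time_s: 14.2
tcp_pos: [0.4865, -0.2744, 0.0917]
eef_rot: [179.9, -0.2, -169.5]
contact_force: [-3.1, -5.0, -15.1]
gripper_width: 0.0156
```

```bash
cat > bub.py <<'E'
from h import *
import sys
st()
c=cam('scene');save(c,sys.argv[1])
cv2.imwrite('pics/%sz.png'%sys.argv[1],cv2.resize(c['color'][250:300,330:380,::-1],None,fx=12,fy=12,interpolation=cv2.INTER_CUBIC))
E
python3 bub.py s13
```

```text
14.2 [ 0.4865 -0.2744  0.0917] [ 179.9    -0.21 -169.53] [ -3.1  -5.  -15.1] [-1.79  0.56  0.  ] 0.0156 [ -9.4  17.  -24.   -0.  -49.2 -70.2]
```

View pics/s13z.png

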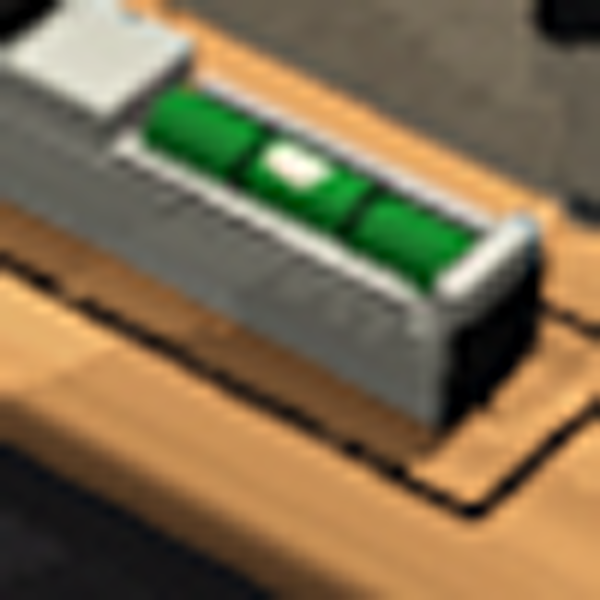

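Call:
step_arm(increments=[[[0, 0, 0.001], [0, 0, 0.09], 1], [[0, 0, 0.001], [0, 0, 0.18], 1], [[0, 0, 0.001], [0, 0, 0.27], 1], [[0, 0, 0.001], [0, 0, 0.27], 1], [[0, 0, 0.001], [0, 0, 0.27], 1], [[0, 0, 0.001], [0, 0, 0.27], 1], [[0, 0, 0.001], [0, 0, 0.27], 1], [[0, 0, 0.001], [0, 0, 0.27], 1]])

```text
time_s: 15.05
tcp_pos: [0.4865, -0.2735, 0.0916]
eef_rot: [179.9, -0.2, 175.0]
contact_force: [-5.5, 3.7, -6.2]
gripper_width: 0.0159
```

```bash
python3 bub.py s14
```

```text
15.05 [ 0.4865 -0.2735  0.0916] [179.91  -0.21 175.01] [-5.5  3.7 -6.2] [ 1.07  1.46 -0.15] 0.0159 [ -9.3  17.  -24.   -0.1 -49.2 -85.6]
```

View pics/s14z.png

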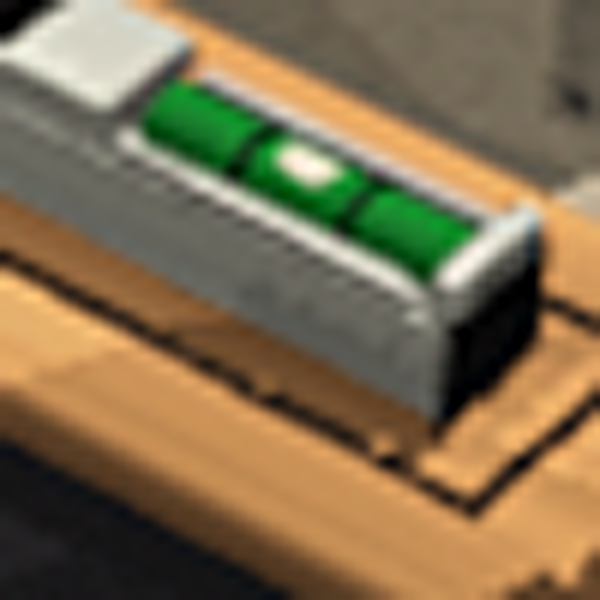

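The bubble looks centred. I'll let go of the knob, rise, and check from above.

Call:
step_arm(increments=[[[0, 0, 0], [0, 0, 0], 0.6], [[0, 0, 0], [0, 0, 0], 0.6], [[0, 0, 0], [0, 0, 0], 0.6], [[0, 0, -0.02], [0, 0, 0], 0.6], [[0, 0, -0.06], [0, 0, 0], 0.6], [[0, 0, -0.1], [0, 0, 0], 0.6], [[0, 0, -0.1], [0, 0, 0], 0.6]])

```text
time_s: 15.8
tcp_pos: [0.4921, -0.2758, 0.1991]
eef_rot: [-179.8, 0.6, 175.1]
contact_force: [0.2, 0.2, -0.3]
gripper_width: 0.0352
```

Run:
```python
from h import *
st();print(goto([.514,-.06,.17],[180,0,-99]))
```

```text
15.8 [ 0.4921 -0.2758  0.1991] [-179.83    0.62  175.13] [ 0.2  0.2 -0.3] [-0.02 -0.17  0.01] 0.0352 [ -9.3  10.9 -16.4   0.1 -62.  -85.6]
(array([-0.0032,  0.217 ,  0.0285]), array([-0.0105,  0.0065, -1.4987]))
```

Run:
```python
from h import *
print(goto([.5264,-.053,.17],[180,0,-99]))
```

```text
(array([-0.0149,  0.225 ,  0.0286]), array([-0.0105,  0.0065, -1.4987]))
```

Call:
step_arm(increments=[[[0, 0.02, 0], [0, 0, -0.14], 0.7], [[0, 0.045, 0], [0, 0, -0.28], 0.8], [[0, 0.07, 0], [0, 0, -0.42], 0.9], [[0, 0.09, 0], [0, 0, -0.56], 1], [[0, 0.11, 0], [0, 0, -0.7], 1], [[-0.003, 0.13, 0.005], [0, 0, -0.84], 1], [[-0.005, 0.15, 0.01], [0, 0, -0.98], 1], [[-0.008, 0.17, 0.01], [0, 0, -1.12], 1], [[-0.01, 0.19, 0.015], [0, 0, -1.26], 1], [[-0.012, 0.21, 0.02], [0, 0, -1.4], 1]])

```text
time_s: 16.8
tcp_pos: [0.5194, -0.0653, 0.1729]
eef_rot: [-179.9, 0.0, -104.4]
contact_force: [0.2, 0.1, -0.0]
gripper_width: 0.0008
```

Run:
```python
from h import *
st();print(goto([.5264,-.053,.17],[180,0,-99]))
```

```text
16.8 [ 0.5194 -0.0653  0.1729] [-1.7989e+02  5.0000e-02 -1.0438e+02] [ 0.2  0.1 -0. ] [ 0.06 -0.1   0.03] 0.0008 [ 14.3   8.7 -22.8   0.  -58.3 -28.7]
(array([-0.0137, -0.0038,  0.003 ]), array([-0.002 ,  0.0007, -0.0939]))
```

Call:
step_arm(increments=[[[-0.014, -0.004, 0.003], [0, 0, -0.094], 1], [[-0.014, -0.004, 0.003], [0, 0, -0.094], 1], [[-0.014, -0.004, 0.003], [0, 0, -0.094], 1], [[-0.014, -0.004, 0.003], [0, 0, -0.094], 1]])

```text
time_s: 17.2
tcp_pos: [0.526, -0.0541, 0.1697]
eef_rot: [-180.0, 0.0, -99.4]
contact_force: [-0.6, -0.2, 0.2]
gripper_width: 0.0005
```

Run:
```python
from h import *
import pickle
st();c=cam('wrist');save(c,'w15');pickle.dump(c,open('w15.pkl','wb'))
cv2.imwrite('pics/w15z.png',cv2.resize(c['color'][130:370,250:390,::-1],None,fx=2.5,fy=2.5,interpolation=cv2.INTER_CUBIC))
```

```text
17.2 [ 0.526  -0.0541  0.1697] [-1.7997e+02  1.0000e-02 -9.9440e+01] [-0.6 -0.2  0.2] [ 0.07 -0.02  0.03] 0.0005 [ 15.4   9.4 -22.4   0.  -58.1 -24.8]
```

View pics/w15.png

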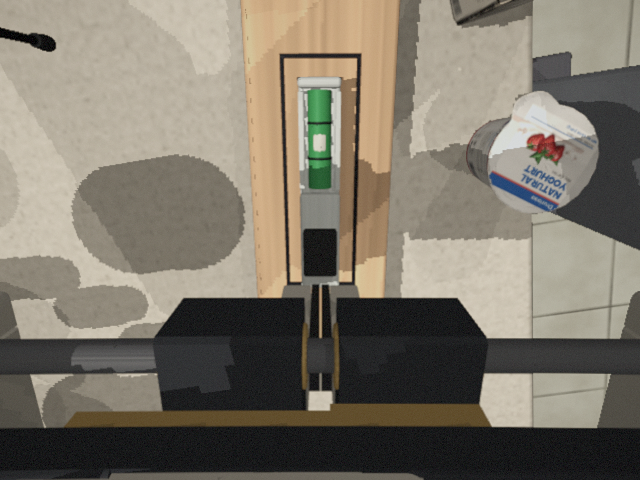

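View pics/w15z.png

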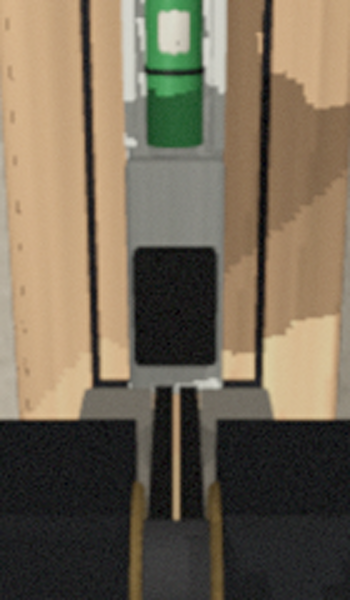

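Run:
```python
from h import *
import pickle
c=pickle.load(open('w15.pkl','rb'));im=c['color'].astype(int)
cv2.imwrite('pics/w15y.png',cv2.resize(c['color'][70:200,290:350,::-1],None,fx=4.5,fy=4.5,interpolation=cv2.INTER_CUBIC))
col=im[75:200,312:328]
for i,row in enumerate(col.mean(1).round().astype(int)): 
    if 35<i<95: print(75+i,row,end='; ')
m=(im[225:285,298:342].max(2)<45);ys,xs=np.nonzero(m);print()
u0,u1=np.percentile(xs,[3,97])+298;v0,v1=np.percentile(ys,[3,97])+225;print(u0,u1,v0,v1)
p=[onz(c,a,b,.0935) for a,b in((u0,v0),(u1,v0),(u1,v1),(u0,v1))];print(np.round(p,4),np.mean(p,0))
```

```text
111 [ 72 148  86]; 112 [ 71 147  86]; 113 [ 72 148  87]; 114 [ 71 147  86]; 115 [ 72 148  86]; 116 [ 71 147  86]; 117 [ 72 148  86]; 118 [ 71 148  86]; 119 [ 71 148  86]; 120 [ 72 149  86]; 121 [ 61 124  73]; 122 [42 69 46]; 123 [34 42 35]; 124 [52 98 60]; 125 [ 66 138  80]; 126 [ 71 147  86]; 127 [ 71 147  86]; 128 [ 72 148  86]; 129 [ 72 148  86]; 130 [ 71 147  86]; 131 [ 71 148  86]; 132 [ 71 148  86]; 133 [ 79 149  91]; 134 [129 167 127]; 135 [170 186 160]; 136 [180 190 168]; 137 [180 190 168]; 138 [180 191 168]; 139 [180 190 167]; 140 [179 189 167]; 141 [178 189 166]; 142 [179 189 167]; 143 [178 188 166]; 144 [178 189 166]; 145 [178 188 166]; 146 [176 186 163]; 147 [173 184 161]; 148 [174 185 162]; 149 [172 185 160]; 150 [150 175 143]; 151 [109 158 111]; 152 [ 76 149  89]; 153 [ 71 148  86]; 154 [ 72 148  87]; 155 [ 72 149  87]; 156 [ 71 148  86]; 157 [ 58 118  70]; 158 [40 62 44]; 159 [34 46 36]; 160 [ 57 117  68]; 161 [ 70 145  84]; 162 [ 72 148  87]; 163 [ 71 148  86]; 164 [ 71 148  86]; 165 [ 71 147  86]; 166 [ 70 143  84]; 167 [ 62 131  76]; 168 [ 49 108  60]; 169 [40 92 50]; 
304.0 334.97 230.0 274.0
[[ 0.5345 -0.0682  0.0935]
 [ 0.5152 -0.065   0.0935]
 [ 0.5198 -0.0352  0.0935]
 [ 0.5399 -0.0385  0.0935]] [ 0.52734011 -0.05171891  0.0935    ]
```

View pics/w15y.png

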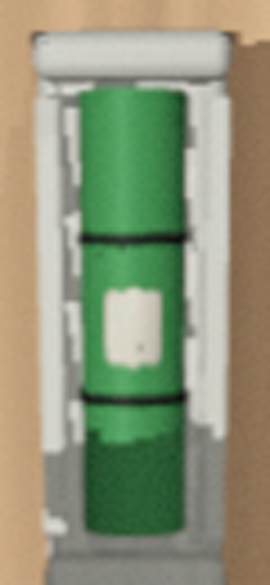

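Bubble −1 mm by the wrist view (lines at rows 123 and 159, bubble 134–151), inside the lines. Pad centre is ≈(0.5273, −0.0517). I'll descend above it.

Run:
```python
from h import *
st();print(goto([.5273,-.0517,.101],[180,0,-99]))
```

```text
17.25 [ 0.5259 -0.0542  0.1697] [-1.7997e+02  1.0000e-02 -9.9440e+01] [-0.4  0.5  0.5] [ 0.06 -0.09 -0.03] 0.0006 [ 15.4   9.4 -22.4   0.  -58.1 -24.8]
(array([-0.0027, -0.001 ,  0.0687]), array([-0.0005,  0.0002, -0.0077]))
```

Call:
step_arm(increments=[[[-0.003, -0.001, 0.02], [0, 0, -0.008], 1], [[-0.003, -0.001, 0.04], [0, 0, -0.008], 1], [[-0.003, -0.001, 0.055], [0, 0, -0.008], 1], [[-0.003, -0.001, 0.063], [0, 0, -0.008], 1], [[-0.003, -0.001, 0.067], [0, 0, -0.008], 1], [[-0.003, -0.001, 0.067], [0, 0, -0.008], 1], [[-0.003, -0.001, 0.067], [0, 0, -0.008], 1]])

```text
time_s: 17.95
tcp_pos: [0.5278, -0.051, 0.1031]
eef_rot: [-179.9, 0.0, -98.9]
contact_force: [-0.3, -0.2, -0.1]
gripper_width: 0.0001
```

Run:
```python
from h import *
st();c=cam('wrist');save(c,'w16')
c=cam('scene')
cv2.imwrite('pics/s16z.png',cv2.resize(c['color'][210:310,290:390,::-1],None,fx=6,fy=6,interpolation=cv2.INTER_CUBIC))
```

```text
17.95 [ 0.5278 -0.051   0.1031] [-1.7995e+02  2.0000e-02 -9.8890e+01] [-0.3 -0.2 -0.1] [ 0.11 -0.04  0.04] 0.0001 [ 15.7  13.7 -27.    0.  -49.3 -24.6]
```

View pics/w16.png

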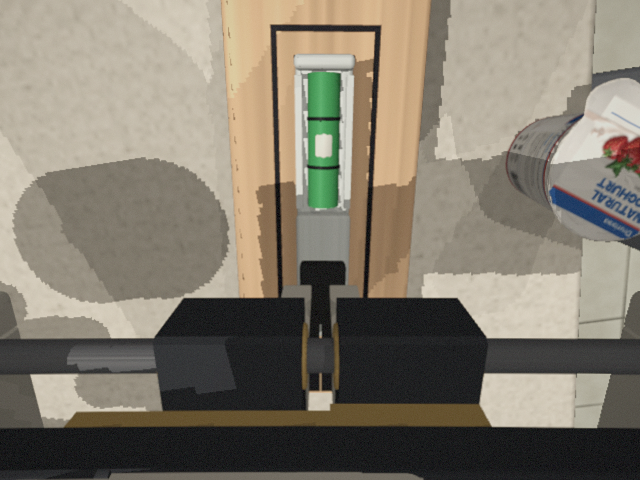

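View pics/s16z.png

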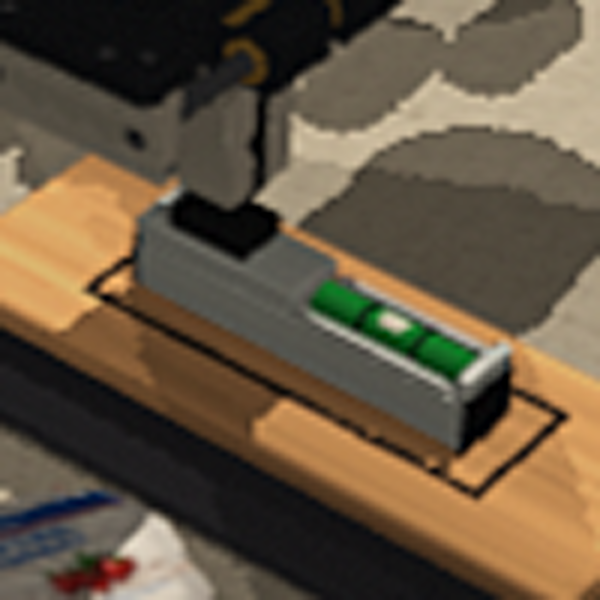

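Call:
step_arm(increments=[[[0, 0, 0.002], [0, 0, 0], 1], [[0, 0, 0.004], [0, 0, 0], 1], [[0, 0, 0.006], [0, 0, 0], 1], [[0, 0, 0.006], [0, 0, 0], 1]])

```text
time_s: 18.45
tcp_pos: [0.5271, -0.051, 0.0961]
eef_rot: [180.0, -0.0, -98.9]
contact_force: [-0.0, 0.4, 0.4]
gripper_width: 0.0005
```

Call:
step_arm(increments=[[[0, 0, 0.001], [0, 0, 0], 1], [[0, 0, 0.002], [0, 0, 0], 1], [[0, 0, 0.002], [0, 0, 0], 1]])

```text
time_s: 18.75
tcp_pos: [0.5273, -0.051, 0.0943]
eef_rot: [180.0, -0.0, -98.9]
contact_force: [0.2, -0.5, 0.5]
gripper_width: 0.001
```

Call:
step_arm(increments=[[[0, 0, 0.001], [0, 0, 0], 1], [[0, 0, 0.002], [0, 0, 0], 1], [[0, 0, 0.002], [0, 0, 0], 1]])

```text
time_s: 19.05
tcp_pos: [0.5275, -0.0509, 0.0925]
eef_rot: [-180.0, -0.0, -98.9]
contact_force: [-1.3, 1.0, 2.4]
gripper_width: 0.0004
```

Call:
step_arm(increments=[[[0, 0, 0.001], [0, 0, 0], 1], [[0, 0, 0.002], [0, 0, 0], 1], [[0, 0, 0.002], [0, 0, 0], 1]])

```text
time_s: 19.35
tcp_pos: [0.5275, -0.0509, 0.0906]
eef_rot: [-180.0, -0.0, -98.9]
contact_force: [-1.2, 0.7, 6.2]
gripper_width: 0.0006
```

Call:
step_arm(increments=[[[0, 0, 0.001], [0, 0, 0], 1], [[0, 0, 0.002], [0, 0, 0], 1], [[0, 0, 0.002], [0, 0, 0], 1]])

```text
time_s: 19.65
tcp_pos: [0.5275, -0.051, 0.0888]
eef_rot: [-180.0, -0.0, -98.9]
contact_force: [-2.7, 1.5, 8.6]
gripper_width: 0.0007
```

Call:
step_arm(increments=[[[0, 0, 0.0005], [0, 0, 0], 1], [[0, 0, 0.0005], [0, 0, 0], 1], [[0, 0, 0.0005], [0, 0, 0], 1], [[0, 0, 0.0005], [0, 0, 0], 1], [[0, 0, 0.0005], [0, 0, 0], 1], [[0, 0, 0.0005], [0, 0, 0], 1]])

```text
time_s: 20.25
tcp_pos: [0.5276, -0.051, 0.0885]
eef_rot: [-180.0, 0.0, -98.9]
contact_force: [-2.4, 1.4, 7.6]
gripper_width: 0.0003
```

Run:
```python
from h import *
st();c=cam('wrist');save(c,'w17');im=c['color'].astype(int)
cv2.imwrite('pics/w17z.png',cv2.resize(c['color'][20:320,240:400,::-1],None,fx=2,fy=2,interpolation=cv2.INTER_CUBIC))
for _ in range(4): r.capture('top');print(r.get_state()['contact_force'].round(1))
save(cam('top'),'t17');save(cam('scene'),'s17');st()
```

```text
20.25 [ 0.5276 -0.051   0.0885] [-179.97    0.    -98.86] [-2.4  1.4  7.6] [ 0.42  0.94 -0.01] 0.0003 [ 15.7  14.7 -27.9   0.  -47.3 -24.6]
[-2.8  0.6  8.9]
[-2.   1.2  9.1]
[-3.   1.5  8.1]
[-2.8  0.2  9.3]
20.6 [ 0.5276 -0.0509  0.0885] [-179.97    0.    -98.87] [-3.2  0.6  7.6] [ 0.34  0.98 -0.04] 0.0001 [ 15.7  14.7 -27.9   0.  -47.3 -24.6]
```

View pics/w17z.png

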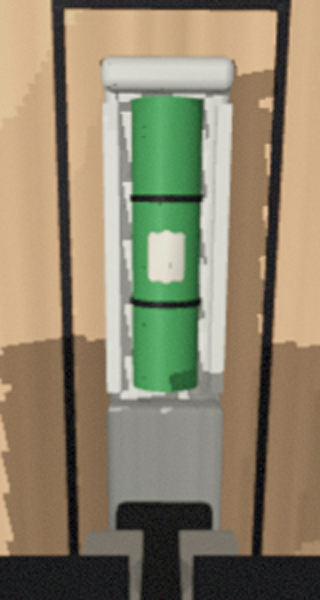

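View pics/s17.png

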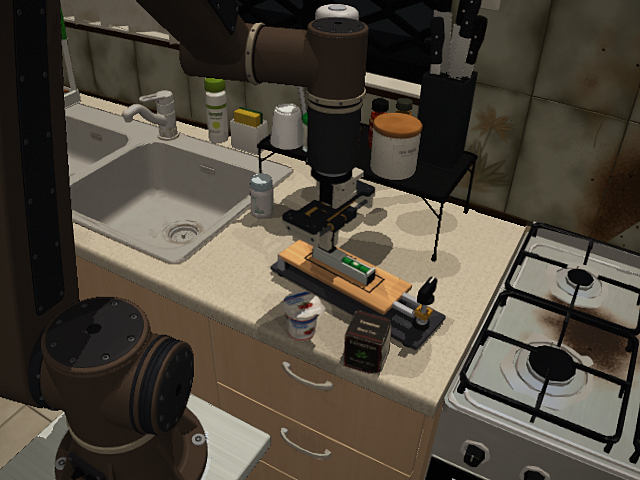

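Call:
step_arm(increments=[[[0, 0, 0.0004], [0, 0, 0], 1], [[0, 0, 0.0008], [0, 0, 0], 1], [[0, 0, 0.0008], [0, 0, 0], 1], [[0, 0, 0.0008], [0, 0, 0], 1], [[0, 0, 0.0008], [0, 0, 0], 1], [[0, 0, 0.0008], [0, 0, 0], 1]])

```text
time_s: 21.2
tcp_pos: [0.5276, -0.051, 0.0878]
eef_rot: [-180.0, 0.0, -98.9]
contact_force: [-3.4, 1.1, 8.6]
gripper_width: 0.0007
```

Run:
```python
from h import *
F=[]
for _ in range(8): F.append(r.get_state()['contact_force']);c=cam('wrist')
print(np.mean(F,0));st();im=c['color'].astype(int);save(c,'w18')
col=im[60:230,316:330].mean(1);g=col[:,1]
W=np.where(col[:,0]>120)[0]+60;D=np.where(g<100)[0]+60;print(W[W>110].min(),W[W>110].max(),D)
t=cam('top');save(t,'t18')
```

```text
[-2.89464033  0.681122    9.53166543]
21.6 [ 0.5276 -0.0509  0.0878] [-179.96    0.    -98.86] [-2.3  1.2  9.7] [0.42 1.1  0.  ] 0.0004 [ 15.7  14.8 -28.    0.  -47.2 -24.6]
136 229 [118 119 120 171 172 173]
```

View pics/w18.png

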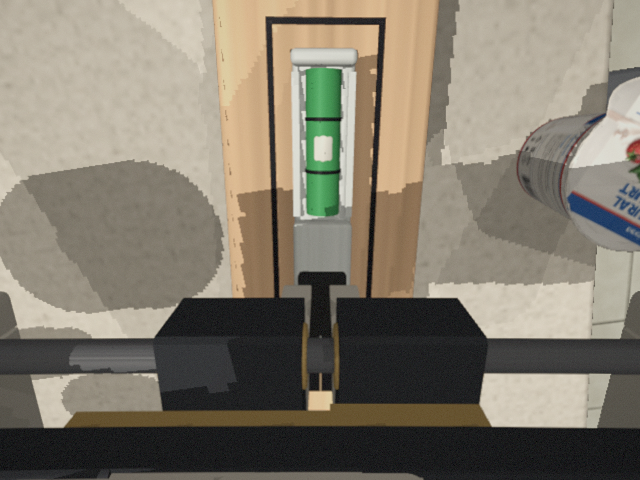

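The mean press is 9.5 N. The bubble (rows 136–160) sits between the lines (rows 119 and 172), about 1 mm off centre, and it is steady. Handing in.

```bash
python3 -c "
from plant import r
print(r.close_job())"
```

```text
the job is handed in; nothing more can be done
None
```

I handed the job in at about 21.7 s, with the shut fingers still pressing on the thumb pad. No verdict is reported.

- **Level:** it lies lengthwise inside the black outline, with about 15 mm to spare at each end and 9 to 11 mm at the sides. While setting it down I pressed it onto the shelf with about 20 N for a moment, before easing off and letting go.
- **Knob:** I turned it about 1.65 rad clockwise in one grasp, slightly over the "about 1.5 rad" you gave, and let go. Sideways and vertical forces on the wrist built up to roughly 25 N during the turn, and I eased them off before finishing it.
- **Last checks:** the mean press was 9.5 N over 8 readings. In the wrist view the bubble was still and between the lines, about 1 mm off centre towards the hinge end; readings varied from −1.0 to −1.5 mm, against the ±3 mm allowed. While I still held the knob, the scene camera had shown it nearer 0.
- **Bystanders:** nothing touched the pot, tea box or jar, and in the last scene picture they stand where they did at the start. I judged this by eye and did not measure it.

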